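# Seat a bearing cover in the sloping locating nest

### The job

Take the aluminium bearing cover out of the black tray by its square hub and set it down gently on the bare upper part of the sloping grey plate, its lug on the side of the brass roller. Let go so that it slides down against the roller, then push it gently past the sprung roller until you feel it fully home in the yellow corner, flat against both the end stop and the side rail, and leave it there. Never bang or press it hard against the nest, and leave the V-block, the ring and the screwdriver alone.

Things in the scene. Friction and masses are not known exactly. Their poses are not given: they have to be found in the camera images.
- cover_center (a point): Centre of the loose aluminium bearing cover (0.24 kg), 23 mm above its underside, hub side z up. Flange 70 (x) by 50 (y) by 16 mm thick; square hub 30 x 30 mm on its middle, 30 mm high. On its +y side a flat lug sticks out 8 mm over x -12 to 18 mm, its downhill (-x) end rounded (radius 8 mm about x -12, y 25). Home: -x end on the end stop, -y side on the side rail.
- deck: Sloping grey plate of the fixed nest, top face at z = 0, x -65 to 125, y -46 to 84 mm. z is its outward normal; x points uphill (22 degrees); it leans 8 degrees down to -y as well. Slippery (friction 0.14 to 0.2): a cover let go slides to -x and -y. The plate gives 1 mm per 15 N on rubber mounts. With the stop at mid-setting the cover is home with its underside's middle at the origin, axes along the deck's.
- stop_middle (a point): Mid-setting of the end stop's face, at deck (-35, 1, 6) mm. The stop is a yellow bar 76 mm along y, 12 mm high, 12 mm thick, and is adjustable: its face stands firmly anywhere up to 10 mm downhill or 6 mm uphill of this point, different each time and not measured, so it must be found by the reaction felt. Over 15 N between cover and stop is too hard.
- side_rail (a point): Middle of the side rail's face, at deck (23, -25, 6) mm: yellow bar 12 mm high, 12 mm thick, from deck x -47 to 93 mm. The cover's -y side slides along it. Axes as the deck's.
- roller (a point): Half-way up the upright brass roller of the spring side pusher: radius 6 mm, 1 to 21 mm above the plate; extended at deck (-5, 34, 11) mm, it moves along deck y only. It halts the sliding cover by the lug, cover centre near deck x = 18 mm, and is in the lug's way from above too. Its dark housing is 26 mm high, deck x -23 to 13, y 60 to 82 mm.
- catch (a joint): Travel of the roller (m) away from the side rail: 0 extended, 0.008 fully in. Damped spring: 3 N at 0, 0.8 N more per mm. Pushing the lug's round end past it takes about 5 to 8 N (best low on the flange's uphill edge, 10 mm to the lug's side of the middle); then it rides on the lug's flat at 0.005, pressing the cover on the rail: 1 to 3 N moves it on and it stays where it is left.
- tray: Shallow black tray, fixed, 150 (x) by 130 (y) mm, walls 15 mm high and 4 mm thick, floor 4 mm thick; origin under its centre. The cover lies flat in it.
- vblock: Dark steel V-block, bystander, 50 x 45 mm, 47 mm high, origin under its centre.
- setting_ring: Steel setting ring, bystander, 52 mm across, 18 mm high, origin under its centre.
- screwdriver: Screwdriver, bystander, 160 mm long, lying along its x on the table.
There are look-alikes about, which are no part of the job. Of the things that look like the part that bears cover_center, the middle-sized one is meant.

How it is judged (in metres and radians):
On the way:
1. the cover has been let go on the sloping plate, uphill of the corner, and lies against nothing but the nest (x of cover_center in the frame of deck between 0.01 and 0.09 m and z of cover_center in the frame of deck below 0.026 m and contact force between cover and the fingers below 0.05 N and contact force between cover and nest above 0.3 N), for 0.15 s.
At the end, for the whole second after the job is handed in: The cover lies flat on the sloping plate, lug to the roller, within 1.6 mm of the end stop and 1.8 mm of the side rail, square to them within 0.05 rad, with the roller pressing on its lug, released and at rest (x of cover_center in the frame of end_stop below 0.0366 m and y of cover_center in the frame of deck between -0.0025 and 0.0018 m and z of cover_center in the frame of deck below 0.025 m and angle between the z axis of cover_center and the z axis of deck, either way round below 0.05 rad and angle between the x axis of cover_center and the x axis of deck, either way round below 0.05 rad and value of joint catch above 0.003 m and linear speed of cover below 0.01 m/s); the robot touches nothing.
It fails at once if the cover is pressed against the end stop with more than 15 N (contact force between cover and end_stop above 15 N).
It fails at once if the cover is banged or pressed on the nest (all its contacts together) with more than 45 N (contact force between cover and nest above 45 N).
It fails at once if the V-block, the ring or the screwdriver is moved more than 15 mm (distance of any of vblock, setting_ring, screwdriver from where it was at the start of the episode above 0.015 m).
It also fails if it takes over 72 s, if anything falls off the work surface, if the arm or the gripper's body presses on something with over 40 N, if the wrist force passes 120 N, or if a joint passes its speed limit or range.

### The arm

A 6-joint arm with a two-finger parallel gripper is mounted at the origin on the work surface. World frame = base frame: x ahead of the robot, y to its left, z up, the work surface at z = 0. Lengths are in m, angles in degrees, forces in N, time in s.
With the tool pointing down it reaches from about 0.375 to 0.9 m from the base axis. Payload 3.1 kg.
Tool frame: the origin (TCP) lies between the finger pads; the fingertips stand 11 mm ahead of it and the grasp point (between the pads) lies 8 mm behind it; z points along the fingers, y is the line along which they close (so a half turn about z gives the same grasp; the last joint's range is limited). The gripper opens to 87 mm and grips with 3 to 60 N. Pads are 19 mm wide; open, the fingers measure 117 mm over their backs; the gripper's body (75 mm by 190 mm) begins 51 mm behind the grasp point.
Start: joints at [55.606, 30.224, 82.088, -0, 67.689, -10.227], TCP at [0.256, 0.57, 0.204] pointing down, gripper open.
Joint ranges: [-176.69, 176.69], [-43.24, 126.21], [12.49, 139.97], [-82, 262], [0, 151.66], [-163.58, 163.58]. Speed limits (degrees/s): [159.86, 159.86, 180, 180, 180, 180].

### API

Orientations are given as a 3x3 rotation matrix whose columns are the frame's x, y, z axes.
In Python, from rig import bot gives the robot as it stands.
- The arm moves only by the tool apply_moves, never from a script. Its argument "steps" is a list that holds one entry, the list of rows, each a list of 7 numbers: the shift along the tool's x, y, z in cm, then the turn, a rotation vector about the tool's x, y, z in degrees, then the gripper command: -1 is shut, 1 is fully open, values between are in proportion. In form: [[[dx, dy, dz, rx, ry, rz, jaw], ...]]. A call has 1 to 20 rows; each row is the pose to reach, as a shift and turn from the pose commanded when the call began, along the tool's axes at that moment; what a row does not reach only later rows make up. A row lasts 1/8 s, in which the tool goes at most 62.5 mm and 10.7 degrees, less where a joint would pass 70% of its speed; a pose out of reach is approached as far as the arm can. A call with a gripper value outside its range is refused whole. The fingers move at their own pace and stop on an object; the grip force is fixed at half the most. Time passes only in rows, so rows that repeat a pose let the fingers close. It gives the time, the measured TCP pose, the force, the opening and the grip force at its end, in the units of the state.
- bot.read_state(): the state, without advancing time (a new reading comes with each control period).
- bot.capture(name): name is "scene" or "side" or "wrist"; returns the picture (384x512x3 uint8, blue, green, red); there is no depth.
- bot.camera_model(name): a dict with "intrinsics" (3x3 intrinsics, pixels), "R" (3x3) and "t" (3): a world point X has camera coordinates R X + t. Camera axes: x right, y down, z forward; pixel columns grow to the right and rows downward; lengths in m; the calibration is good to about 2 mm. A picture is of the moment at which its call begins: read the wrist's pose just before it. camera_model takes no time and is no camera call; for the wrist camera it gives the pose at the moment of the call.
- bot.hand_in(): hands the job in; it is judged then, once.
The state is a dict: "time_s": time; "joint_positions": joint angles; "qvel": joint speeds; "tau": joint torques, N m; "position": TCP position; "tcp_rot": TCP orientation; "force": force on the tool from outside, world axes, zero at the start; "moment": the same for the moment, N m; "opening": opening from 0.0 (shut) to 1.0 (fully open); "grasp_force": force on a finger pad.
Only numpy, scipy, OpenCV 4.12 (cv2) and the standard library are available. Lean on these libraries where they do the work, as an engineer would, in place of code of your own. Each camera call takes 0.05 s, during which the arm holds its last target. There are 200 camera calls.

## Working session

There is one attempt and no reset: what is moved stays moved. The work goes in short steps, Python scripts to look and compute and a tool call to move; the robot and the scene stay as the last step left them, time stands still between calls to the robot, and variables do not carry over. Pictures are saved under pics/ and viewed, at most 10 in all, crops included, and the job is handed in when it is done.

Besides the shell and the picture viewer there is one more tool, called after "Emit:" in YAML: its name, and indented under it one key for each argument. apply_moves: Moves the arm, as the interface text tells. Its arguments: {"type":"object","properties":{"steps":{"type":"array","items":{"type":"array","items":{"type":"array","items":{"type":"number"}}}}},"required":["steps"]}

```bash
mkdir -p pics; ls; python3 - <<'E'
from rig import bot
import cv2,numpy as np
s=bot.read_state();print(s['time_s'],s['position'],s['tcp_rot'],s['force'],s['opening'])
for n in("scene","side"):
    im=bot.capture(n);cv2.imwrite(f"pics/{n}0.png",im);m=bot.camera_model(n);print(n,np.round(m['intrinsics'],1).tolist(),np.round(m['R'],3).tolist(),np.round(m['t'],3).tolist())
a=cv2.imread("pics/scene0.png");b=cv2.imread("pics/side0.png")
E
```

```text
pics
0.0 [0.25543899 0.56960856 0.2028889 ] [[-9.12355667e-01  4.09396806e-01 -1.18001339e-03]
 [ 4.09398340e-01  9.12354108e-01 -1.72627802e-03]
 [ 3.69857355e-04 -2.05807505e-03 -9.99997814e-01]] [-0.12859836 -0.24133686  0.80305622] 1.0019458753022454
scene [[358.5, 0.0, 254.2], [0.0, 358.5, 188.3], [0.0, 0.0, 1.0]] [[0.129, 0.992, -0.004], [0.842, -0.112, -0.528], [-0.524, 0.065, -0.849]] [0.027, -0.449, 1.135]
side [[368.4, 0.0, 255.9], [0.0, 368.4, 189.6], [0.0, 0.0, 1.0]] [[0.746, -0.666, -0.008], [-0.463, -0.51, -0.725], [0.479, 0.545, -0.689]] [-0.479, 0.279, 0.651]
```

View pics/scene0.png

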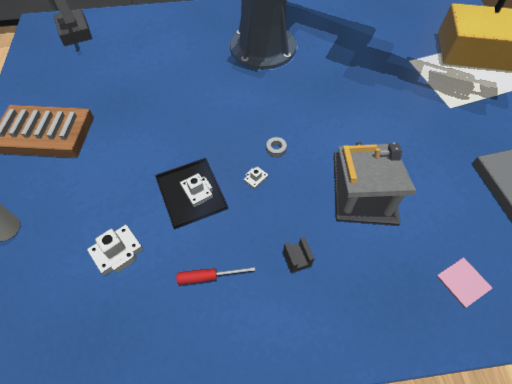

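View pics/side0.png

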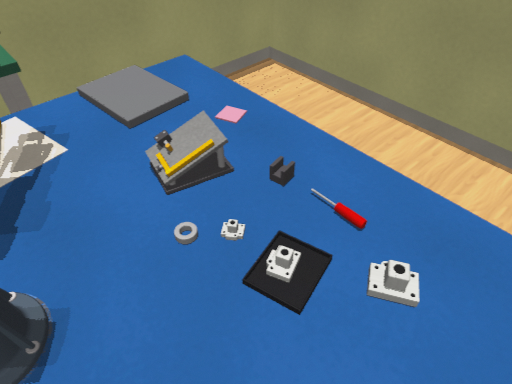

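Three look-alikes show in the scene view: a large cover at (115,245), one in the tray at (197,188) and a small one at (256,177). The middle-sized one lies in the black tray, which fits the description. The nest is at (375,180), with its yellow corner at the upper left and uphill towards the bottom of the image. I'll confirm both in an enlarged crop.

```bash
python3 - <<'E'
import cv2,numpy as np
a=cv2.imread("pics/scene0.png");b=cv2.imread("pics/side0.png")
def c(im,x,y,t):
    p=cv2.resize(im[y:y+75,x:x+100],None,fx=4,fy=4,interpolation=cv2.INTER_CUBIC)
    for k in range(0,100,10):
        cv2.line(p,(4*k,0),(4*k,6 if k%50 else 14),(0,255,0),1)
    for k in range(0,75,10): cv2.line(p,(0,4*k),(6,4*k),(0,255,0),1)
    cv2.putText(p,f"{t} {x},{y}",(250,290),0,.5,(0,255,255),1);return p
cv2.imwrite("pics/crop1.png",np.vstack([np.hstack([c(a,145,155,'scene'),c(b,240,225,'side')]),np.hstack([c(a,325,140,'scene'),c(b,140,110,'side')])]))
E
```

```text
(no output)
```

View pics/crop1.png

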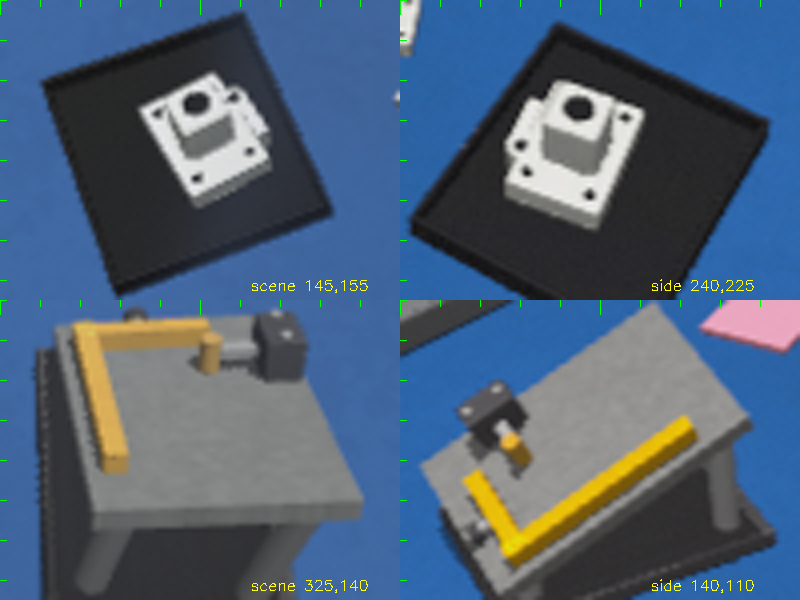

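The crop shows the tray cover with its lug on the right (+y) side. Its rounded end points up, so x points down the image; it needs only a modest yaw to match the deck. The hub hole is at scene (194,181) and side (285,252). The deck corners are clear in both views, so I'll triangulate them.

```bash
cat > h.py <<'E'
import numpy as np,cv2,json
from rig import bot
from scipy.spatial.transform import Rotation as Ro
def ray(m,p):
    d=m['R'].T@np.linalg.inv(m['intrinsics'])@np.array([p[0],p[1],1.]);return -m['R'].T@m['t'],d/np.linalg.norm(d)
def plane(m,p,z):
    o,d=ray(m,p);return o+d*(z-o[2])/d[2]
def tri(*mp):
    A=np.zeros((3,3));b=np.zeros(3);R=[ray(*q) for q in mp]
    for o,d in R:
        P=np.eye(3)-np.outer(d,d);A+=P;b+=P@o
    X=np.linalg.solve(A,b);return X,max(np.linalg.norm((np.eye(3)-np.outer(d,d))@(X-o)) for o,d in R)
def proj(m,X):
    c=m['R']@X+m['t'];u=m['intrinsics']@c;return u[:2]/u[2]
def kabsch(P,Q):   # Q=R P+t
    a,b=P.mean(0),Q.mean(0);U,_,V=np.linalg.svd((P-a).T@(Q-b));D=np.diag([1,1,np.sign(np.linalg.det(V.T@U.T))])
    R=V.T@D@U.T;return R,b-R@a
E
python3 - <<'E'
from h import *
np.set_printoptions(precision=4,suppress=True)
S,D=bot.camera_model("scene"),bot.camera_model("side")
S={k:np.array(v) for k,v in S.items()};D={k:np.array(v) for k,v in D.items()}
sc=lambda x,y:(325+x/4,140+(y-300)/4); sd=lambda x,y:(140+(x-400)/4,110+(y-300)/4)
X,e=tri((S,(145+197/4,155+103/4)),(D,(240+179/4,225+108/4)));print('hub',X,e)
fl=[plane(S,(145+x/4,155+y/4),.02) for x,y in((140,108),(212,72),(270,157),(197,196))];print(fl, np.linalg.norm(fl[1]-fl[0]),np.linalg.norm(fl[3]-fl[0]))
pts=[((125,-46,0),sc(97,503),sd(748,415)),((125,84,0),sc(362,490),sd(650,303)),((-65,-46,0),sc(55,322),sd(499,584)),
 ((93,-25,12),sc(128,458),sd(695,430)),((93,-37,12),sc(105,460),sd(684,416))]
P=[];Q=[]
for d,a,b in pts:
    X,e=tri((S,a),(D,b));print(d,X,e);P.append(d);Q.append(X)
P=np.array(P)/1e3;Q=np.array(Q)
R,t=kabsch(P[:3],Q[:3]);print(R,t);print(np.array([np.linalg.norm(Q[i]-R@P[i]-t) for i in range(len(P))]))
print('slopes deg x up',np.degrees(np.arcsin(R[2,0])),'y up',np.degrees(np.arcsin(R[2,1])),'yaw',np.degrees(np.arctan2(R[1,0],R[0,0])))
w=bot.camera_model("wrist");s=bot.read_state();T=np.array(s['tcp_rot']);c=-np.array(w['R']).T@w['t'];print('cam in tool',T.T@(c-s['position']),'cam axes in tool',T.T@np.array(w['R']).T,w['intrinsics'][0])
E
```

```text
hub [ 0.5128 -0.2311  0.0476] 0.0010830219257829668
[array([ 0.4927, -0.2668,  0.02  ]), array([ 0.4726, -0.2236,  0.02  ]), array([ 0.5363, -0.1933,  0.02  ]), array([ 0.5566, -0.236 ,  0.02  ])] 0.047615502716005696 0.070883235798486
(125, -46, 0) [0.6195 0.0848 0.1067] 0.002763115577622772
(125, 84, 0) [0.638  0.2113 0.1223] 0.0023756509264906433
(-65, -46, 0) [0.4509 0.122  0.0401] 0.00025562406117931935
(93, -25, 12) [0.5921 0.1086 0.0982] 0.0057716111551910036
(93, -37, 12) [0.5896 0.1024 0.1063] 0.0038990694785746073
[[ 0.9128  0.1543 -0.3781]
 [-0.1899  0.9801 -0.0584]
 [ 0.3615  0.1251  0.9239]] [0.5136 0.1537 0.0678]
[0.0012 0.0031 0.0043 0.0116 0.0039]
slopes deg x up 21.194876785081593 y up 7.183968677825436 yaw -11.750816277433682
cam in tool [ 0.0649 -0.0008 -0.1813] cam axes in tool [[-0.0006 -0.9703 -0.2418]
 [ 1.     -0.0006 -0.0003]
 [ 0.0002 -0.2418  0.9703]] [300.7059   0.     254.258 ]
```

```bash
cat >> h.py <<'E'
def dn(y):  # tool straight down, tool y at world heading y (deg)
    a=np.radians(y);Y=np.array([np.cos(a),np.sin(a),0]);Z=np.array([0,0,-1.]);return np.c_[np.cross(Y,Z),Y,Z]
def delta(p,R):
    s=bot.read_state();T=np.array(s['tcp_rot']);d=T.T@(np.array(p)-s['position'])*100
    print('delta cm',np.round(d,2),'rot',np.round(Ro.from_matrix(T.T@R).as_rotvec(degrees=True),2))
def cam(n): return {k:np.array(v,float) for k,v in bot.camera_model(n).items()}
E
python3 -c "
from h import *
delta([.51,.165,.24],dn(78))"
```

```text
delta cm [-39.79 -26.5   -3.67] rot [ -0.11  -0.03 -12.17]
```

Emit:
apply_moves:
  steps:
    - [[-39.8, -26.5, -3.7, 0, 0, -12.2, 1], [-39.8, -26.5, -3.7, 0, 0, -12.2, 1], [-39.8, -26.5, -3.7, 0, 0, -12.2, 1], [-39.8, -26.5, -3.7, 0, 0, -12.2, 1], [-39.8, -26.5, -3.7, 0, 0, -12.2, 1], [-39.8, -26.5, -3.7, 0, 0, -12.2, 1], [-39.8, -26.5, -3.7, 0, 0, -12.2, 1], [-39.8, -26.5, -3.7, 0, 0, -12.2, 1], [-39.8, -26.5, -3.7, 0, 0, -12.2, 1], [-39.8, -26.5, -3.7, 0, 0, -12.2, 1], [-39.8, -26.5, -3.7, 0, 0, -12.2, 1]]

```text
time_s: 1.48
position: [0.5093, 0.1666, 0.2405]
tcp_rot: [[-0.979, 0.206, -0.001], [0.206, 0.979, 0.0], [0.001, -0.0, -1.0]]
force: [0.6, 0.4, -0.0]
opening: 0.998
grasp_force: 0.0
```

```bash
python3 - <<'E'
from h import *
m=cam("wrist");im=bot.capture("wrist");cv2.imwrite("pics/w1.png",im);np.savez("w1.npz",**m);s=bot.read_state();print(s['time_s'],s['position'])
cv2.imwrite("pics/w1b.png",cv2.resize(im,(800,600),interpolation=cv2.INTER_CUBIC))
E
```

```text
1.525 [0.50940907 0.16666669 0.24062207]
```

View pics/w1b.png

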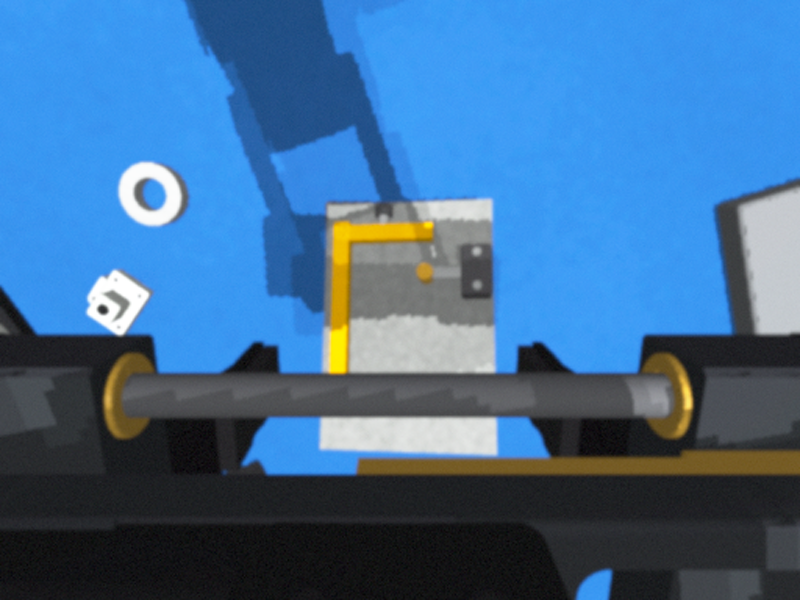

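The wrist view shows the nest whole. In the 800-px picture the plate corners are at (328,203), (492,199), (497,455) and (320,449), the roller top is at (425,272), and the housing top spans (461,244) to (490,297). I'll fit the deck pose to these labelled points together with the earlier ones.

```bash
cat > deck.py <<'E'
from h import *
from scipy.optimize import least_squares
np.set_printoptions(precision=4,suppress=True)
W=dict(np.load("w1.npz"));S=cam("scene");D=cam("side")
sc=lambda x,y:(325+x/4,140+(y-300)/4); sd=lambda x,y:(140+(x-400)/4,110+(y-300)/4); w=lambda x,y:(x*.64,y*.64)
O=[(W,w(328,203),(-65,-46,0)),(W,w(492,199),(-65,84,0)),(W,w(497,455),(125,84,0)),(W,w(320,449),(125,-46,0)),
(W,w(334,224),(-47,-37,12)),(W,w(425,271),(-5,34,21)),(W,w(461,245),(-23,60,26)),(W,w(490,244),(-23,82,26)),(W,w(490,296),(13,82,26)),(W,w(461,297),(13,60,26)),
(S,sc(97,503),(125,-46,0)),(S,sc(362,490),(125,84,0)),(S,sc(55,322),(-65,-46,0)),(S,sc(128,458),(93,-25,12)),(S,sc(105,460),(93,-37,12)),
(D,sd(748,415),(125,-46,0)),(D,sd(650,303),(125,84,0)),(D,sd(499,584),(-65,-46,0)),(D,sd(420,465),(-65,84,0)),(D,sd(684,416),(93,-37,12)),(D,sd(695,430),(93,-25,12))]
def pose(v): return Ro.from_rotvec(v[:3]).as_matrix(),v[3:]
def res(v):
    R,t=pose(v);r=[]
    for m,p,d in O:
        X=R@(np.array(d)/1e3)+t;dist=(m['R']@X+m['t'])[2];r.append((proj(m,X)-p)*dist/m['intrinsics'][0,0]*1e3)
    return np.array(r).ravel()
v=least_squares(res,np.r_[Ro.from_euler('ZYX',[-12,-22,8],degrees=True).as_rotvec(),.5136,.1537,.0678],loss='soft_l1').x
R,t=pose(v);print(res(v).reshape(-1,2).round(1).tolist());print(R,t,Ro.from_matrix(R).as_euler('ZYX',degrees=True),'y rise deg',np.degrees(np.arcsin(R[2,1])))
np.savez("deckpose.npz",R=R,t=t)
E
python3 deck.py; python3 -c "
from h import *
delta([.513,-.231,.14],dn(115.5))"
```

```text
[[-0.7, 2.3], [-0.3, 0.0], [0.8, -0.7], [1.5, 0.5], [-0.1, -0.9], [0.3, 0.7], [0.2, -0.1], [2.0, -0.0], [2.9, -1.0], [0.8, -1.3], [-2.7, 5.0], [-0.7, 7.0], [-2.8, 0.9], [-0.8, -1.3], [-1.3, -1.9], [0.5, -1.0], [2.5, -1.8], [-0.7, 4.2], [-0.7, -1.1], [5.9, 4.5], [-6.6, -11.3]]
[[ 0.9121  0.1614 -0.377 ]
 [-0.1935  0.9799 -0.0486]
 [ 0.3616  0.1173  0.9249]] [0.5155 0.1531 0.0654] [-11.9764 -21.196    7.2277] y rise deg 6.736354805157744
delta cm [ -8.53 -38.84  10.06] rot [ 1.000e-02 -6.000e-02 -3.735e+01]
```

```bash
sed -i '/D,sd(695,430)/s/,(D,sd(684,416),(93,-37,12)),(D,sd(695,430),(93,-25,12))//' deck.py
sed -i 's/^def pose.*/def pose(v): return Ro.from_euler("ZYX",[v[0]*60,-22,8],degrees=True).as_matrix(),v[1:]/; s/^v=.*/v=least_squares(res,[-.2,.5136,.1537,.0678],loss="soft_l1").x/' deck.py
python3 deck.py
```

```text
[[-0.1, 2.7], [-0.1, 0.2], [0.7, -0.1], [1.0, 0.5], [0.2, -0.8], [0.0, 0.4], [-0.0, -0.4], [1.8, -0.4], [2.6, -1.4], [0.5, -1.7], [-2.9, 4.1], [-0.5, 4.9], [-2.8, 2.3], [-1.2, -2.2], [-1.6, -2.6], [0.1, -1.3], [1.7, -3.4], [-0.1, 5.1], [-0.6, -1.1]]
[[ 0.9062  0.1585 -0.392 ]
 [-0.1961  0.9789 -0.0576]
 [ 0.3746  0.129   0.9182]] [0.5155 0.1531 0.0652] [-12.2123 -22.       8.    ] y rise deg 7.414066358619036
```

Emit:
apply_moves:
  steps:
    - [[-8.5, -38.8, 5, 0, 0, -37.4, 0.6], [-8.5, -38.8, 5, 0, 0, -37.4, 0.6], [-8.5, -38.8, 5, 0, 0, -37.4, 0.6], [-8.5, -38.8, 5, 0, 0, -37.4, 0.6], [-8.5, -38.8, 5, 0, 0, -37.4, 0.6], [-8.5, -38.8, 5, 0, 0, -37.4, 0.6], [-8.5, -38.8, 7, 0, 0, -37.4, 0.6], [-8.5, -38.8, 7, 0, 0, -37.4, 0.6], [-8.5, -38.8, 7, 0, 0, -37.4, 0.6], [-8.5, -38.8, 7, 0, 0, -37.4, 0.6]]

```text
time_s: 2.78
position: [0.5136, -0.2299, 0.1715]
tcp_rot: [[-0.902, -0.432, 0.001], [-0.432, 0.902, -0.0], [-0.0, -0.0, -1.0]]
force: [0.2, -0.5, -0.5]
opening: 0.799
grasp_force: 0.0
```

```bash
python3 - <<'E'
from h import *
m=cam("wrist");im=bot.capture("wrist");cv2.imwrite("pics/w2.png",im);np.savez("w2.npz",**m);s=bot.read_state();print(s['time_s'],s['position'])
for X in ([.513,-.231,.05],[.514,-.230,.02]): print(proj(m,np.array(X)))
cv2.imwrite("pics/w2b.png",cv2.resize(im,(800,600),interpolation=cv2.INTER_CUBIC))
E
```

```text
2.825 [ 0.51361283 -0.23004763  0.17159758]
[254.7712839  183.90319012]
[255.16445592 179.47920451]
```

View pics/w2b.png

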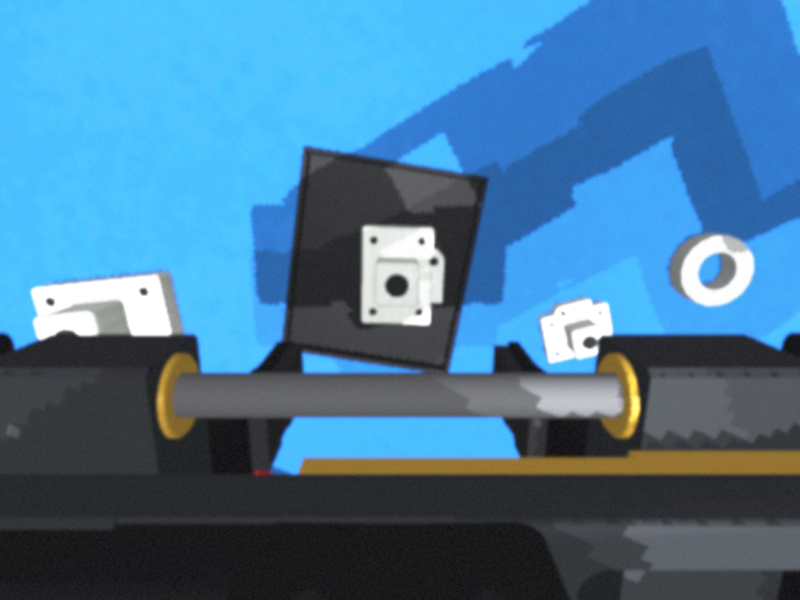

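The hub hole is at (254,183) px against a predicted (255,184), so the estimate holds within about 1 mm. The cover is square to the tool, with its lug on tool +y. I'll descend and grip.

Emit:
apply_moves:
  steps:
    - [[0.2, -0.1, 4, 0, 0, 0, 0.4], [0.2, -0.1, 8, 0, 0, 0, 0.4], [0.2, -0.1, 11, 0, 0, 0, 0.4], [0.2, -0.1, 12.7, 0, 0, 0, 0.4], [0.2, -0.1, 13.4, 0, 0, 0, 0.4], [0.2, -0.1, 13.7, 0, 0, 0, 0.4], [0.2, -0.1, 13.7, 0, 0, 0, 0.0], [0.2, -0.1, 13.7, 0, 0, 0, -0.2], [0.2, -0.1, 13.7, 0, 0, 0, -1], [0.2, -0.1, 13.7, 0, 0, 0, -1], [0.2, -0.1, 13.7, 0, 0, 0, -1], [0.2, -0.1, 13.7, 0, 0, 0, -1], [0.2, -0.1, 13.7, 0, 0, 0, -1]]

```text
time_s: 4.45
position: [0.5118, -0.2334, 0.0338]
tcp_rot: [[-0.903, -0.429, -0.0], [-0.429, 0.903, 0.0], [0.0, 0.0, -1.0]]
force: [-0.0, -0.1, -0.3]
opening: 0.033
grasp_force: 0.0
```

The jaws closed to 0.033 with no grip force, so the grasp missed. I'll look before doing anything else.

```bash
python3 - <<'E'
from h import *
a=bot.capture("wrist");b=bot.capture("side");c=bot.capture("scene");s=bot.read_state();print(s['time_s'],s['position'],s['opening'],s['grasp_force'])
q=lambda im,x,y:cv2.resize(im[y:y+75,x:x+100],(400,300),interpolation=cv2.INTER_CUBIC)
cv2.imwrite("pics/m1.png",np.vstack([np.hstack([cv2.resize(a,(400,300)),q(b,240,225)]),np.hstack([q(c,145,155),cv2.resize(b,(400,300))])]))
E
```

```text
4.6 [ 0.51177751 -0.23344572  0.03381059] 0.006541260922484605 0.0
```

View pics/m1.png

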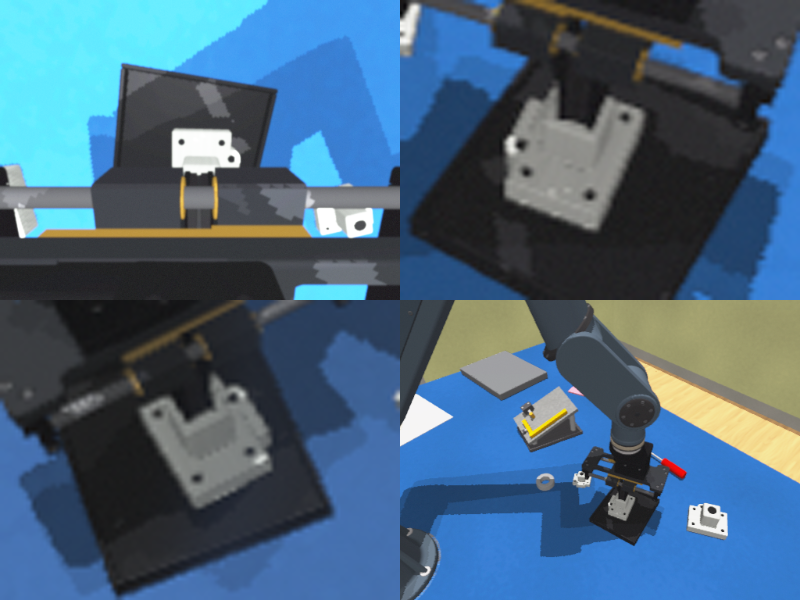

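```bash
python3 - <<'E'
from h import *
np.set_printoptions(precision=1,suppress=True)
s=bot.read_state();T=np.array(s['tcp_rot']);p=np.array(s['position'])
for n,o in(("scene",(145,155)),("side",(240,225))):
    m=cam(n)
    for k in(.011,0,-.03,-.06): print(n,k,(proj(m,p+T@[0,0,k])-o)*4)
m=dict(np.load("w2.npz"));print(plane(m,(254.1,183),.05).round(4)); 
S=cam("scene");D=cam("side");print('tcp cam centre',(-S['R'].T@S['t']).round(3),(-D['R'].T@D['t']).round(3))
a=bot.capture("wrist");b=bot.capture("side");c=bot.capture("scene")
q=lambda im,x,y,g=1.8:np.clip(cv2.resize(im[y:y+60,x:x+80],(400,300),interpolation=cv2.INTER_CUBIC)*g,0,255).astype(np.uint8)
cv2.imwrite("pics/m2.png",np.vstack([np.hstack([cv2.resize(a[150:285,166:346],(400,300),interpolation=cv2.INTER_CUBIC),q(b,255,225)]),np.hstack([q(c,155,155),q(c,155,155,4)])]))
E
```

```text
scene 0.011 [197.5 126.4]
scene 0 [194.8 116.2]
scene -0.03 [186.8  87.2]
scene -0.06 [178.4  56.3]
side 0.011 [176.7 140.4]
side 0 [177.7 127.5]
side -0.03 [180.4  91. ]
side -0.06 [183.3  52.3]
[ 0.5 -0.2  0.1]
tcp cam centre [ 1.  -0.1  0.7] [ 0.2 -0.5  0.6]
```

View pics/m2.png

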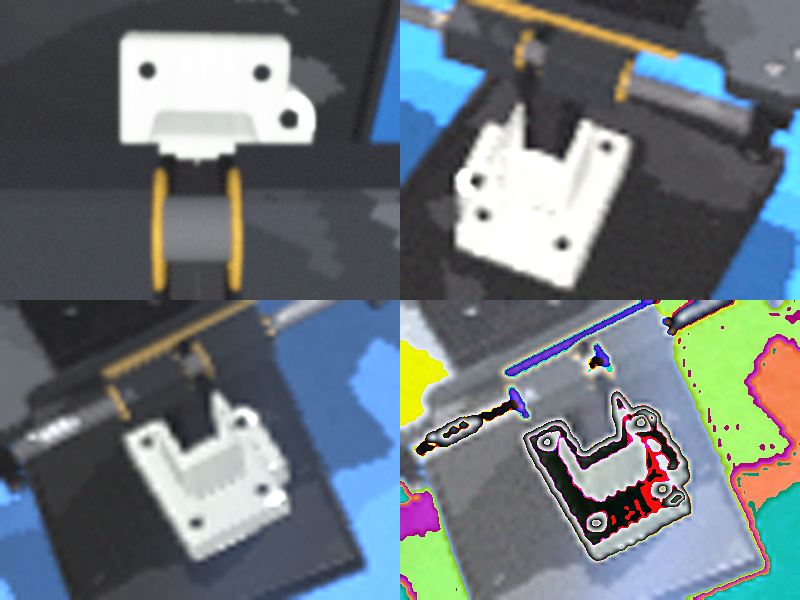

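The fingers are drawn right at the hub, yet they are shut with no force, and the cover looks unmoved. I'll open, rise straight up and measure the hub again.

Emit:
apply_moves:
  steps:
    - [[0, 0, 0, 0, 0, 0, 0.6], [0, 0, 0, 0, 0, 0, 0.6], [0, 0, 0, 0, 0, 0, 0.6], [0, 0, 0, 0, 0, 0, 0.6], [0, 0, 0, 0, 0, 0, 0.6], [0, 0, 0, 0, 0, 0, 0.6], [0, 0, -4, 0, 0, 0, 0.6], [0, 0, -8, 0, 0, 0, 0.6], [0, 0, -8, 0, 0, 0, 0.6], [0, 0, -8, 0, 0, 0, 0.6]]

```text
time_s: 6.0
position: [0.5113, -0.2331, 0.1135]
tcp_rot: [[-0.903, -0.429, -0.001], [-0.429, 0.903, 0.001], [0.0, 0.001, -1.0]]
force: [0.1, 0.4, -0.3]
opening: 0.796
grasp_force: 0.0
```

```bash
python3 - <<'E'
from h import *
np.set_printoptions(precision=4,suppress=True)
m=cam("wrist");im=bot.capture("wrist");s=bot.read_state();print(s['time_s'],s['position'],s['opening'],s['force']);np.savez("w3.npz",**m);cv2.imwrite("pics/w3.png",im)
print('pred hub',proj(m,np.array([.5125,-.232,.05])),'tcp axis',proj(m,np.array(s['position'])))
cv2.imwrite("pics/w3b.png",cv2.resize(im[60:285,106:406],(800,600),interpolation=cv2.INTER_CUBIC))
E
```

```text
6.05 [ 0.5109 -0.2329  0.1129] 0.8010492992706636 [ 0.2914  0.4465 -0.6734]
pred hub [256.1615 201.3082] tcp axis [256.668  224.6421]
```

View pics/w3b.png

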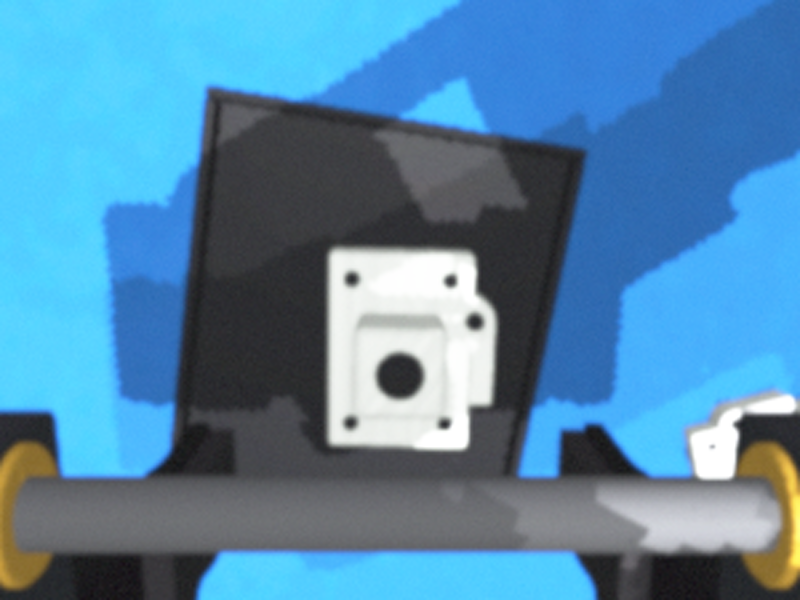

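The hub is at raw px (256,201), as predicted, and the cover has not moved. In this picture the fingertips end at about row 220. With their spread at a known opening, that puts them about 20 mm behind the TCP, not 11 mm ahead. That would explain the jaws closing above the hub. I'll descend in small steps and watch the force.

Emit:
apply_moves:
  steps:
    - [[0, 0.1, 4, 0, 0, 0, 0.2], [0, 0.1, 7, 0, 0, 0, 0.2], [0, 0.1, 7.9, 0, 0, 0, 0.2], [0, 0.1, 8.2, 0, 0, 0, 0.2], [0, 0.1, 8.4, 0, 0, 0, 0.2], [0, 0.1, 8.5, 0, 0, 0, 0.2], [0, 0.1, 8.5, 0, 0, 0, 0.2]]

```text
time_s: 6.92
position: [0.5117, -0.2328, 0.0295]
tcp_rot: [[-0.903, -0.429, 0.001], [-0.429, 0.903, -0.001], [-0.001, -0.001, -1.0]]
force: [0.5, 0.9, -0.2]
opening: 0.603
grasp_force: 0.0
```

Emit:
apply_moves:
  steps:
    - [[0, 0, 0.1, 0, 0, 0, 0.2], [0, 0, 0.2, 0, 0, 0, 0.2], [0, 0, 0.3, 0, 0, 0, 0.2], [0, 0, 0.4, 0, 0, 0, 0.2], [0, 0, 0.5, 0, 0, 0, 0.2]]

```text
time_s: 7.55
position: [0.5114, -0.2325, 0.0238]
tcp_rot: [[-0.903, -0.429, -0.0], [-0.429, 0.903, 0.0], [0.0, 0.0, -1.0]]
force: [-0.2, -0.1, 0.7]
opening: 0.599
grasp_force: 0.0
```

Emit:
apply_moves:
  steps:
    - [[0, 0, 0.2, 0, 0, 0, 0.2], [0, 0, 0.4, 0, 0, 0, 0.2], [0, 0, 0.6, 0, 0, 0, 0.2], [0, 0, 0.8, 0, 0, 0, 0.2], [0, 0, 1.0, 0, 0, 0, 0.2], [0, 0, 1.1, 0, 0, 0, 0.2], [0, 0, 1.2, 0, 0, 0, 0.2]]

```text
time_s: 8.43
position: [0.5114, -0.2326, 0.0118]
tcp_rot: [[-0.903, -0.429, 0.0], [-0.429, 0.903, -0.0], [-0.0, -0.0, -1.0]]
force: [0.1, 0.5, 0.2]
opening: 0.6
grasp_force: 0.0
```

Emit:
apply_moves:
  steps:
    - [[0, 0, 0.1, 0, 0, 0, 0.2], [0, 0, 0.2, 0, 0, 0, 0.2], [0, 0, 0.3, 0, 0, 0, 0.2], [0, 0, 0.4, 0, 0, 0, 0.2], [0, 0, 0.5, 0, 0, 0, 0.2], [0, 0, 0.6, 0, 0, 0, 0.2], [0, 0, 0.6, 0, 0, 0, 0.2]]

```text
time_s: 9.3
position: [0.5113, -0.2325, 0.0058]
tcp_rot: [[-0.903, -0.429, -0.0], [-0.429, 0.903, 0.0], [0.0, 0.0, -1.0]]
force: [-0.4, 0.5, 0.5]
opening: 0.597
grasp_force: 0.0
```

Emit:
apply_moves:
  steps:
    - [[0, 0, 0.1, 0, 0, 0, 0.0], [0, 0, 0.1, 0, 0, 0, -0.2], [0, 0, 0.1, 0, 0, 0, -0.3], [0, 0, 0.1, 0, 0, 0, -1], [0, 0, 0.1, 0, 0, 0, -1], [0, 0, 0.1, 0, 0, 0, -1], [0, 0, 0.1, 0, 0, 0, -1]]

```text
time_s: 10.18
position: [0.5112, -0.2324, 0.0048]
tcp_rot: [[-0.903, -0.429, -0.0], [-0.429, 0.903, 0.0], [0.0, 0.0, -1.0]]
force: [-0.9, 0.1, 1.2]
opening: 0.341
grasp_force: 29.9
```

Gripped at 29.7 mm opening, the hub width, with 30 N. The cover's underside therefore lies about 1 mm beyond the TCP. I'll lift and work out the deck approach.

Emit:
apply_moves:
  steps:
    - [[0, 0, -1, 0, 0, 0, -1], [0, 0, -3, 0, 0, 0, -1], [0, 0, -7, 0, 0, 0, -1], [0, 0, -12, 0, 0, 0, -1], [0, 0, -18, 0, 0, 0, -1], [0, 0, -20, 0, 0, 0, -1], [0, 0, -20, 0, 0, 0, -1], [0, 0, -20, 0, 0, 0, -1]]

```text
time_s: 11.18
position: [0.5103, -0.2318, 0.2037]
tcp_rot: [[-0.903, -0.429, -0.002], [-0.429, 0.903, 0.002], [0.001, 0.002, -1.0]]
force: [-0.0, 0.8, -2.9]
opening: 0.342
grasp_force: 29.9
```

```bash
cat >> h.py <<'E'
dk=np.load("deckpose.npz");RD,tD=dk['R'],dk['t']
RT=RD@np.diag([-1,1,-1.])            # tool on deck: x downhill, y deck y, z into deck
OFF=np.array([-.001,0,-.0222])       # cover centre in tool
def tcp_for(c): return RD@(np.array(c)/1e3)+tD-RT@OFF   # cover centre deck mm -> TCP world
def deckpos(off=OFF):
    s=bot.read_state();T=np.array(s['tcp_rot']);return RD.T@(np.array(s['position'])+T@off-tD)*1e3
E
python3 - <<'E'
from h import *
s=bot.read_state();print(s['time_s'],s['force'],s['opening'],s['joint_positions'])
p=tcp_for([38,6,23+60]);print(p);delta(p,RT)
E
```

```text
11.175 [-0.0379232   0.83357935 -2.85415027] 0.34163190938542165 [-3.58551536e+01  2.53264991e+01  9.13607988e+01 -1.46292288e-03
  6.34699324e+01 -1.51283464e+02]
[0.52613671 0.14824316 0.13564195]
delta cm [-17.76  33.63   6.86] rot [ -0.29 -23.84  35.55]
```

Emit:
apply_moves:
  steps:
    - [[-17.8, 33.6, 0, -0.3, -23.8, 35.6, -1], [-17.8, 33.6, 0, -0.3, -23.8, 35.6, -1], [-17.8, 33.6, 0, -0.3, -23.8, 35.6, -1], [-17.8, 33.6, 0, -0.3, -23.8, 35.6, -1], [-17.8, 33.6, 0, -0.3, -23.8, 35.6, -1], [-17.8, 33.6, 0, -0.3, -23.8, 35.6, -1], [-17.8, 33.6, 0, -0.3, -23.8, 35.6, -1], [-17.8, 33.6, 4, -0.3, -23.8, 35.6, -1], [-17.8, 33.6, 6.8, -0.3, -23.8, 35.6, -1], [-17.8, 33.6, 6.8, -0.3, -23.8, 35.6, -1], [-17.8, 33.6, 6.8, -0.3, -23.8, 35.6, -1]]

```text
time_s: 12.55
position: [0.5282, 0.1465, 0.1369]
tcp_rot: [[-0.905, 0.16, 0.393], [0.197, 0.979, 0.055], [-0.376, 0.128, -0.918]]
force: [-0.4, -0.4, -1.9]
opening: 0.346
grasp_force: 29.9
```

```bash
python3 - <<'E'
from h import *
np.set_printoptions(precision=2,suppress=True)
s=bot.read_state();print(s['time_s'],s['force'],s['position'],'deck',deckpos());delta(tcp_for([38,6,23+8]),RT)
m=cam("wrist");im=bot.capture("wrist");a=bot.capture("side");c=bot.capture("scene");np.savez("w4.npz",**m);cv2.imwrite("pics/w4.png",im);cv2.imwrite("pics/s4.png",a);cv2.imwrite("pics/c4.png",c)
# yellow/roller check: mask and compare predicted roller top, rail corner
for d in((-5,34,21),(-47,-37,12),(-35,-25,12),(-35,39,12),(-23,60,26),(13,60,26),(-65,-46,0),(-65,84,0)): print(d,proj(m,RD@(np.array(d)/1e3)+tD))
h=cv2.cvtColor(im,cv2.COLOR_BGR2HSV);mk=cv2.inRange(h,(18,150,90),(35,255,255));n,l,st,ce=cv2.connectedComponentsWithStats(mk)
for i in range(1,n):
    if st[i,4]>20: print(st[i],ce[i])
E
```

```text
12.55 [-0.36 -0.44 -1.86] [0.53 0.15 0.14] deck [40.64  4.82 83.45]
delta cm [0.28 0.13 5.24] rot [-0.11  0.1  -0.07]
(-5, 34, 21) [295.75 147.41]
(-47, -37, 12) [198.11  88.08]
(-35, -25, 12) [215.19 105.27]
(-35, 39, 12) [302.26 105.12]
(-23, 60, 26) [334.72 122.09]
(13, 60, 26) [331.58 172.91]
(-65, -46, 0) [187.93  64.33]
(-65, 84, 0) [361.43  63.97]
[ 198   87  105  149 3568] [229.32 127.24]
[286 138  17  16 215] [293.74 145.69]
[178 226  13  55 392] [182.75 253.99]
[318 226  14  55 390] [325.73 254.01]
[ 107  288  346   16 3719] [294.59 296.98]
```

The wrist check agrees. The yellow corner is at (198,87) against a predicted (198,88), and the roller blob at (294,146) against (296,147). I'll descend towards the deck.

Emit:
apply_moves:
  steps:
    - [[0.3, 0.1, 2, 0, 0, 0, -1], [0.3, 0.1, 4, 0, 0, 0, -1], [0.3, 0.1, 5, 0, 0, 0, -1], [0.3, 0.1, 5.4, 0, 0, 0, -1], [0.3, 0.1, 5.6, 0, 0, 0, -1], [0.3, 0.1, 5.7, 0, 0, 0, -1], [0.3, 0.1, 5.7, 0, 0, 0, -1]]

```text
time_s: 13.58
position: [0.5477, 0.1521, 0.0839]
tcp_rot: [[-0.905, 0.159, 0.394], [0.196, 0.979, 0.056], [-0.377, 0.128, -0.917]]
force: [-0.0, -0.6, -2.3]
opening: 0.342
grasp_force: 29.9
```

```bash
cat > st.py <<'E'
from h import *
np.set_printoptions(precision=2,suppress=True)
s=bot.read_state();print(s['time_s'],'F deck',RD.T@np.array(s['force']),'cover deck',deckpos(),'tcp deck',deckpos(np.zeros(3)),'open',s['opening'],s['grasp_force'],'rot err',Ro.from_matrix(np.array(s['tcp_rot']).T@RT).as_rotvec(degrees=True))
E
python3 st.py
```

```text
13.575 F deck [-0.76 -0.85 -2.04] cover deck [37.36  6.55 26.79] tcp deck [36.41  6.52  4.58] open 0.342312246249055 29.873529416508973 rot err [-0.06  0.13  0.  ]
```

Emit:
apply_moves:
  steps:
    - [[0, 0, 0.05, 0, 0, 0, -1], [0, 0, 0.1, 0, 0, 0, -1], [0, 0, 0.15, 0, 0, 0, -1], [0, 0, 0.2, 0, 0, 0, -1], [0, 0, 0.2, 0, 0, 0, -1]]

```text
time_s: 14.2
position: [0.5485, 0.1522, 0.0816]
tcp_rot: [[-0.906, 0.159, 0.393], [0.196, 0.979, 0.056], [-0.376, 0.128, -0.918]]
force: [0.3, -0.4, -2.4]
opening: 0.34
grasp_force: 29.9
```

```bash
python3 st.py
```

```text
14.2 F deck [-0.59 -0.7  -2.31] cover deck [37.18  6.46 24.43] tcp deck [36.22  6.43  2.23] open 0.34030374563755744 29.873465476557612 rot err [-0.07  0.1  -0.  ]
```

Emit:
apply_moves:
  steps:
    - [[0, 0, 0.04, 0, 0, 0, -1], [0, 0, 0.08, 0, 0, 0, -1], [0, 0, 0.12, 0, 0, 0, -1], [0, 0, 0.15, 0, 0, 0, -1], [0, 0, 0.15, 0, 0, 0, -1]]

```text
time_s: 14.82
position: [0.549, 0.1523, 0.0807]
tcp_rot: [[-0.905, 0.159, 0.394], [0.196, 0.979, 0.056], [-0.377, 0.128, -0.918]]
force: [-2.7, -1.0, 3.4]
opening: 0.34
grasp_force: 29.9
```

```bash
python3 st.py
```

```text
14.825 F deck [-1.   -1.02  4.21] cover deck [37.28  6.5  23.33] tcp deck [36.32  6.47  1.12] open 0.3403413958313584 29.874043758027256 rot err [-0.07  0.12 -0.  ]
```

Touchdown: the normal force rose about 6 N at the expected height. I'll ease off slightly and release.

Emit:
apply_moves:
  steps:
    - [[0, 0, -0.02, 0, 0, 0, -1], [0, 0, -0.03, 0, 0, 0, 0.2], [0, 0, -0.03, 0, 0, 0, 0.9], [0, 0, -0.03, 0, 0, 0, 0.9], [0, 0, -0.03, 0, 0, 0, 0.9], [0, 0, -0.03, 0, 0, 0, 0.9], [0, 0, -0.03, 0, 0, 0, 0.9], [0, 0, -0.03, 0, 0, 0, 0.9], [0, 0, -0.03, 0, 0, 0, 0.9], [0, 0, -0.03, 0, 0, 0, 0.9], [0, 0, -1, 0, 0, 0, 0.9], [0, 0, -3, 0, 0, 0, 0.9], [0, 0, -6, 0, 0, 0, 0.9], [0, 0, -7, 0, 0, 0, 0.9], [0, 0, -7, 0, 0, 0, 0.9]]

```text
time_s: 16.7
position: [0.5218, 0.1484, 0.1454]
tcp_rot: [[-0.905, 0.159, 0.395], [0.196, 0.979, 0.056], [-0.378, 0.128, -0.917]]
force: [0.6, -0.1, -0.3]
opening: 0.951
grasp_force: 0.0
```

```bash
python3 st.py; python3 - <<'E'
from h import *
m=cam("wrist");im=bot.capture("wrist");cv2.imwrite("pics/w5.png",im);np.savez("w5.npz",**m)
f=lambda d:proj(m,RD@(np.array(d)/1e3)+tD)
for d in((18,0,46),(53,-25,16),(53,25,16),(-17,-25,16),(-17,25,16),(-5,34,21)): print(d,f(d).round(1))
cv2.imwrite("pics/w5b.png",cv2.resize(im[60:285,106:406],(800,600),interpolation=cv2.INTER_CUBIC))
E
```

```text
16.7 F deck [ 0.49 -0.07 -0.47] cover deck [37.61  6.74 93.71] tcp deck [36.69  6.72 71.51] open 0.950537726647541 0.0 rot err [-0.05  0.2   0.01]
(18, 0, 46) [246.2 186.6]
(53, -25, 16) [217.4 219.7]
(53, 25, 16) [277.7 219.7]
(-17, -25, 16) [214.6 133.7]
(-17, 25, 16) [279.4 133.7]
(-5, 34, 21) [291.3 150. ]
```

View pics/w5b.png

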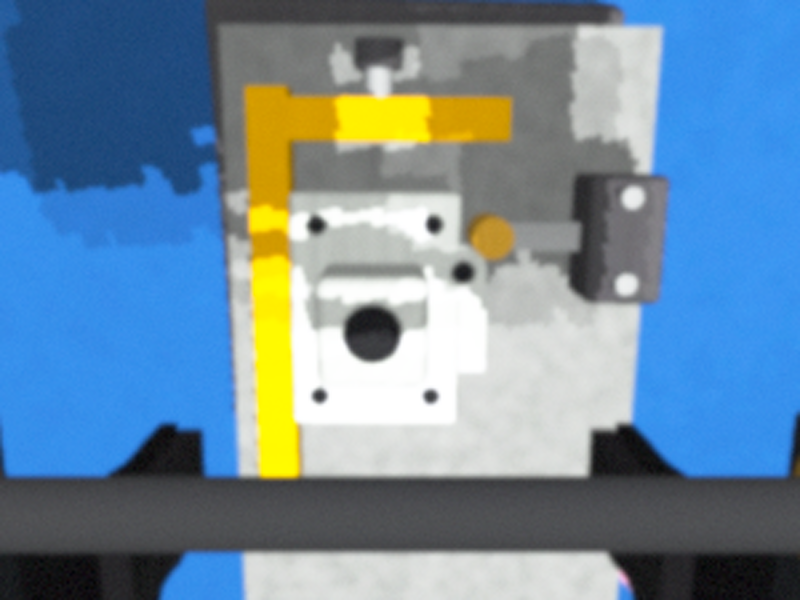

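The cover lies squarely against the roller and rail, with its hub at raw px (245,185) against (246,187) predicted for x = 18. I'll estimate the stop position from the picture. Next I'll close the jaws, move uphill to y = 10 and come down behind the flange.

```bash
python3 - <<'E'
from h import *
m=dict(np.load("w5.npz"))
f=lambda d:proj(m,RD@(np.array(d)/1e3)+tD).round(1)
for x in(-45,-41,-38,-35,-32,-29): print(x,f((x,5,12)),f((x,5,1)))
print(f((17,0,46)),f((16,0,46)),f((52,5,16)))
E
```

```text
-45 [253.4  96. ] [253.5  97. ]
-41 [253.4 101.5] [253.5 102.2]
-38 [253.4 105.6] [253.5 106.1]
-35 [253.4 109.7] [253.5 110. ]
-32 [253.4 113.7] [253.5 113.9]
-29 [253.5 117.7] [253.5 117.7]
[246.2 185.2] [246.2 183.8] [253.5 218.6]
```

Emit:
apply_moves:
  steps:
    - [[-3.8, 0.3, 0, 0, 0, 0, -1], [-3.8, 0.3, 0, 0, 0, 0, -1], [-3.8, 0.3, 0, 0, 0, 0, -1], [-3.8, 0.3, 0, 0, 0, 0, -1], [-3.8, 0.3, 2, 0, 0, 0, -1], [-3.8, 0.3, 4, 0, 0, 0, -1], [-3.8, 0.3, 5.5, 0, 0, 0, -1], [-3.8, 0.3, 6.5, 0, 0, 0, -1], [-3.8, 0.3, 6.9, 0, 0, 0, -1], [-3.8, 0.3, 7.2, 0, 0, 0, -1], [-3.8, 0.3, 7.4, 0, 0, 0, -1], [-3.8, 0.3, 7.4, 0, 0, 0, -1]]

```text
time_s: 18.25
position: [0.5856, 0.148, 0.0916]
tcp_rot: [[-0.905, 0.159, 0.394], [0.196, 0.979, 0.056], [-0.377, 0.128, -0.918]]
force: [-0.7, 0.8, -0.3]
opening: 0.003
grasp_force: 0.0
```

```bash
python3 st.py
```

```text
18.25 F deck [-0.9   0.68 -0.09] cover deck [75.35  9.51 19.26] tcp deck [74.4   9.48 -2.95] open 0.003235000151438171 0.0 rot err [-0.07  0.12  0.  ]
```

Emit:
apply_moves:
  steps:
    - [[0, 0, 0.15, 0, 0, 0, -1], [0, 0, 0.3, 0, 0, 0, -1], [0, 0, 0.45, 0, 0, 0, -1], [0, 0, 0.6, 0, 0, 0, -1], [0, 0, 0.7, 0, 0, 0, -1], [0, 0, 0.7, 0, 0, 0, -1]]

```text
time_s: 19.0
position: [0.5883, 0.1484, 0.0848]
tcp_rot: [[-0.906, 0.159, 0.393], [0.196, 0.979, 0.056], [-0.376, 0.128, -0.918]]
force: [0.4, -0.5, -0.3]
opening: 0.006
grasp_force: 0.0
```

```bash
python3 st.py
```

```text
19.0 F deck [ 0.35 -0.47 -0.4 ] cover deck [75.2   9.43 11.96] tcp deck [ 74.24   9.4  -10.25] open 0.00634652737525651 0.0 rot err [-0.07  0.09 -0.01]
```

Emit:
apply_moves:
  steps:
    - [[0, 0, 0.08, 0, 0, 0, -1], [0, 0, 0.16, 0, 0, 0, -1], [0, 0, 0.24, 0, 0, 0, -1], [0, 0, 0.3, 0, 0, 0, -1], [0, 0, 0.3, 0, 0, 0, -1]]

```text
time_s: 19.62
position: [0.5894, 0.1485, 0.0821]
tcp_rot: [[-0.906, 0.159, 0.393], [0.196, 0.979, 0.056], [-0.376, 0.128, -0.918]]
force: [0.4, -0.6, -0.7]
opening: 0.008
grasp_force: 0.0
```

```bash
python3 st.py
```

```text
19.625 F deck [ 0.23 -0.59 -0.79] cover deck [75.21  9.45  9.01] tcp deck [ 74.25   9.43 -13.19] open 0.008151720662488076 0.0 rot err [-0.07  0.1  -0.  ]
```

Emit:
apply_moves:
  steps:
    - [[0, 0, 0.06, 0, 0, 0, -1], [0, 0, 0.12, 0, 0, 0, -1], [0, 0, 0.18, 0, 0, 0, -1], [0, 0, 0.25, 0, 0, 0, -1], [0, 0, 0.25, 0, 0, 0, -1]]

```text
time_s: 20.25
position: [0.5904, 0.1487, 0.0798]
tcp_rot: [[-0.906, 0.159, 0.393], [0.196, 0.979, 0.056], [-0.376, 0.128, -0.918]]
force: [-0.6, 0.2, -0.2]
opening: 0.009
grasp_force: 0.0
```

```bash
python3 st.py
```

```text
20.25 F deck [-0.62  0.1   0.02] cover deck [75.22  9.44  6.51] tcp deck [ 74.25   9.41 -15.7 ] open 0.008791759789284594 0.0 rot err [-0.07  0.1  -0.  ]
```

Emit:
apply_moves:
  steps:
    - [[0, 0, 0.05, 0, 0, 0, -1], [0, 0, 0.1, 0, 0, 0, -1], [0, 0, 0.15, 0, 0, 0, -1], [0, 0, 0.2, 0, 0, 0, -1], [0, 0, 0.2, 0, 0, 0, -1]]

```text
time_s: 20.88
position: [0.5912, 0.1488, 0.078]
tcp_rot: [[-0.906, 0.159, 0.393], [0.196, 0.979, 0.056], [-0.376, 0.128, -0.918]]
force: [-0.4, -0.9, 1.1]
opening: 0.003
grasp_force: 0.1
```

```bash
python3 st.py
```

```text
20.875 F deck [ 0.26 -0.81  1.22] cover deck [75.24  9.44  4.54] tcp deck [ 74.28   9.41 -17.66] open 0.003132619886185027 0.09763000918127318 rot err [-0.07  0.1  -0.  ]
```

The tip touches the plate at TCP z −17.6 mm, so the tips stand 17.6 mm behind the TCP. I'll rise 5 mm and close in on the flange's uphill edge.

Emit:
apply_moves:
  steps:
    - [[0, 0, -0.5, 0, 0, 0, -1], [0, 0.05, -0.5, 0, 0, 0, -1], [0.5, 0.05, -0.5, 0, 0, 0, -1], [0.8, 0.05, -0.5, 0, 0, 0, -1], [1.0, 0.05, -0.5, 0, 0, 0, -1], [1.1, 0.05, -0.5, 0, 0, 0, -1], [1.2, 0.05, -0.5, 0, 0, 0, -1], [1.3, 0.05, -0.5, 0, 0, 0, -1], [1.3, 0.05, -0.5, 0, 0, 0, -1]]

```text
time_s: 22.0
position: [0.5783, 0.1514, 0.0781]
tcp_rot: [[-0.905, 0.159, 0.395], [0.197, 0.979, 0.056], [-0.378, 0.128, -0.917]]
force: [1.2, -0.8, -0.9]
opening: 0.008
grasp_force: 0.6
```

```bash
python3 st.py
```

```text
22.0 F deck [ 0.89 -0.73 -1.19] cover deck [62.98  9.98  9.56] tcp deck [ 62.05   9.96 -12.65] open 0.007805911809740654 0.5933671790262451 rot err [-0.06  0.18 -0.01]
```

Emit:
apply_moves:
  steps:
    - [[0.05, 0, 0, 0, 0, 0, -1], [0.1, 0, 0, 0, 0, 0, -1], [0.15, 0, 0, 0, 0, 0, -1], [0.2, 0, 0, 0, 0, 0, -1], [0.25, 0, 0, 0, 0, 0, -1], [0.3, 0, 0, 0, 0, 0, -1]]

```text
time_s: 22.75
position: [0.5778, 0.1517, 0.078]
tcp_rot: [[-0.903, 0.159, 0.399], [0.197, 0.979, 0.055], [-0.382, 0.129, -0.915]]
force: [5.9, -4.2, 1.8]
opening: 0.006
grasp_force: 3.3
```

```bash
python3 st.py
```

```text
22.75 F deck [ 6.82 -2.94 -0.38] cover deck [62.34 10.13  9.68] tcp deck [ 61.52  10.11 -12.53] open 0.005564028211864088 3.2601911947131157 rot err [-0.04  0.46 -0.01]
```

Emit:
apply_moves:
  steps:
    - [[0.05, 0, 0, 0, 0, 0, -1], [0.1, 0, 0, 0, 0, 0, -1], [0.15, 0, 0, 0, 0, 0, -1], [0.2, 0, 0, 0, 0, 0, -1]]

```text
time_s: 23.25
position: [0.5768, 0.1519, 0.0777]
tcp_rot: [[-0.902, 0.159, 0.401], [0.197, 0.979, 0.055], [-0.384, 0.129, -0.914]]
force: [6.2, -3.9, 2.2]
opening: 0.007
grasp_force: 3.5
```

```bash
python3 st.py
```

```text
23.25 F deck [ 7.23 -2.58 -0.19] cover deck [61.28 10.1   9.71] tcp deck [ 60.5   10.09 -12.5 ] open 0.006829434750886587 3.5470272973179817 rot err [-0.03  0.56 -0.03]
```

Emit:
apply_moves:
  steps:
    - [[0.05, 0, 0, 0, 0, 0, -1], [0.1, 0, 0, 0, 0, 0, -1], [0.15, 0, 0, 0, 0, 0, -1], [0.2, 0, 0, 0, 0, 0, -1], [0.25, 0, 0, 0, 0, 0, -1], [0.3, 0, 0, 0, 0, 0, -1]]

```text
time_s: 24.0
position: [0.5732, 0.1526, 0.0762]
tcp_rot: [[-0.903, 0.159, 0.399], [0.197, 0.979, 0.055], [-0.382, 0.129, -0.915]]
force: [5.3, -3.1, 1.7]
opening: 0.003
grasp_force: 3.0
```

```bash
python3 st.py
```

```text
24.0 F deck [ 6.11 -2.01 -0.31] cover deck [57.36 10.1   9.67] tcp deck [ 56.54  10.09 -12.53] open 0.0033939041531572543 2.974694184958935 rot err [-0.04  0.46 -0.02]
```

Emit:
apply_moves:
  steps:
    - [[0.05, 0, 0, 0, 0, 0, -1], [0.1, 0, 0, 0, 0, 0, -1], [0.15, 0, 0, 0, 0, 0, -1], [0.2, 0, 0, 0, 0, 0, -1], [0.25, 0, 0, 0, 0, 0, -1], [0.3, 0, 0, 0, 0, 0, -1], [0.35, 0, 0, 0, 0, 0, -1], [0.35, 0, 0, 0, 0, 0, -1]]

```text
time_s: 25.0
position: [0.5668, 0.154, 0.0734]
tcp_rot: [[-0.906, 0.159, 0.393], [0.196, 0.979, 0.056], [-0.376, 0.128, -0.918]]
force: [4.5, -0.6, 1.4]
opening: 0.003
grasp_force: 1.8
```

```bash
python3 st.py
```

```text
25.0 F deck [ 4.69  0.35 -0.41] cover deck [50.4  10.04  9.53] tcp deck [ 49.42  10.01 -12.67] open 0.0028161888262807255 1.7742867395281792 rot err [-0.07  0.07  0.  ]
```

Emit:
apply_moves:
  steps:
    - [[0.03, 0, 0, 0, 0, 0, -1], [0.06, 0, 0, 0, 0, 0, -1], [0.09, 0, 0, 0, 0, 0, -1], [0.12, 0, 0, 0, 0, 0, -1], [0.12, 0, 0, 0, 0, 0, -1]]

```text
time_s: 25.62
position: [0.5662, 0.1541, 0.0731]
tcp_rot: [[-0.905, 0.159, 0.394], [0.196, 0.979, 0.056], [-0.377, 0.128, -0.918]]
force: [3.6, 0.2, 1.0]
opening: 0.007
grasp_force: 2.1
```

```bash
python3 st.py
```

```text
25.625 F deck [ 3.61  0.86 -0.54] cover deck [49.7  10.01  9.53] tcp deck [ 48.74   9.99 -12.67] open 0.007227852560375407 2.1488668397068977 rot err [-0.07  0.12 -0.  ]
```

Emit:
apply_moves:
  steps:
    - [[0.03, 0, 0, 0, 0, 0, -1], [0.06, 0, 0, 0, 0, 0, -1], [0.09, 0, 0, 0, 0, 0, -1], [0.12, 0, 0, 0, 0, 0, -1], [0.12, 0, 0, 0, 0, 0, -1]]

```text
time_s: 26.25
position: [0.565, 0.1543, 0.0726]
tcp_rot: [[-0.905, 0.159, 0.393], [0.196, 0.979, 0.056], [-0.376, 0.128, -0.918]]
force: [4.7, 0.5, 1.1]
opening: 0.003
grasp_force: 2.2
```

```bash
python3 st.py
```

```text
26.25 F deck [ 4.58  1.35 -0.85] cover deck [48.36 10.01  9.53] tcp deck [ 47.4    9.99 -12.67] open 0.0029466600249797247 2.1959413401782513 rot err [-0.07  0.11 -0.  ]
```

Emit:
apply_moves:
  steps:
    - [[0.03, 0, 0, 0, 0, 0, -1], [0.06, 0, 0, 0, 0, 0, -1], [0.09, 0, 0, 0, 0, 0, -1], [0.12, 0, 0, 0, 0, 0, -1], [0.12, 0, 0, 0, 0, 0, -1]]

```text
time_s: 26.88
position: [0.5647, 0.1544, 0.0725]
tcp_rot: [[-0.905, 0.159, 0.395], [0.196, 0.979, 0.056], [-0.378, 0.128, -0.917]]
force: [5.2, 0.1, 2.6]
opening: 0.008
grasp_force: 2.8
```

```bash
python3 st.py
```

```text
26.875 F deck [5.69 1.29 0.37] cover deck [47.96 10.04  9.56] tcp deck [ 47.03  10.02 -12.65] open 0.008278127423607201 2.7686239778995514 rot err [-0.06  0.2  -0.01]
```

Emit:
apply_moves:
  steps:
    - [[0.03, 0, 0, 0, 0, 0, -1], [0.06, 0, 0, 0, 0, 0, -1], [0.08, 0, 0, 0, 0, 0, -1], [0.08, 0, 0, 0, 0, 0, -1]]

```text
time_s: 27.38
position: [0.5646, 0.1545, 0.0725]
tcp_rot: [[-0.904, 0.159, 0.396], [0.197, 0.979, 0.056], [-0.379, 0.128, -0.916]]
force: [6.2, -0.1, 2.1]
opening: 0.007
grasp_force: 3.2
```

```bash
python3 st.py
```

```text
27.375 F deck [ 6.41  1.11 -0.53] cover deck [47.89 10.07  9.58] tcp deck [ 47.    10.05 -12.63] open 0.007148581748949281 3.154021091759205 rot err [-0.05  0.28 -0.01]
```

Emit:
apply_moves:
  steps:
    - [[0.03, 0, 0, 0, 0, 0, -1], [0.06, 0, 0, 0, 0, 0, -1], [0.08, 0, 0, 0, 0, 0, -1], [0.08, 0, 0, 0, 0, 0, -1]]

```text
time_s: 27.88
position: [0.5646, 0.1545, 0.0725]
tcp_rot: [[-0.904, 0.159, 0.398], [0.197, 0.979, 0.056], [-0.38, 0.128, -0.916]]
force: [6.6, -1.3, 2.7]
opening: 0.007
grasp_force: 3.5
```

```bash
python3 st.py
```

```text
27.875 F deck [ 7.26  0.1  -0.08] cover deck [47.79 10.06  9.58] tcp deck [ 46.93  10.05 -12.62] open 0.006676938604373771 3.5403892770409584 rot err [-0.05  0.36 -0.01]
```

The cover no longer moves while the force rises from 5.7 to 7.3 N, so it is home on the stop. I'll back off uphill, rise and look.

Emit:
apply_moves:
  steps:
    - [[-0.3, 0, 0, 0, 0, 0, -1], [-0.7, 0, 0, 0, 0, 0, -1], [-1.2, 0, 0, 0, 0, 0, -1], [-2.2, 0, 0, 0, 0, 0, -1], [-3, 0, 0, 0, 0, 0, -1], [-3, 0, -1, 0, 0, 0, -1], [-3, 0, -4, 0, 0, 0, -1], [-3, 0, -8, 0, 0, 0, -1], [-1, 0, -9, 0, 0, 0, -1], [-1, 0, -9, 0, 0, 0, -1], [-1, 0, -9, 0, 0, 0, -1]]

```text
time_s: 29.25
position: [0.5367, 0.1478, 0.1581]
tcp_rot: [[-0.905, 0.159, 0.394], [0.196, 0.979, 0.056], [-0.377, 0.128, -0.917]]
force: [-0.4, -0.3, -0.8]
opening: 0.002
grasp_force: 0.0
```

```bash
python3 st.py; python3 - <<'E'
from h import *
m=cam("wrist");im=bot.capture("wrist");np.savez("w6.npz",**m)
f=lambda d:proj(m,RD@(np.array(d)/1e3)+tD).round(1)
for d in((2,0,46),(37,-25,16),(37,25,16),(-33,-25,16),(-33,25,16),(0,34,21),(-5,34,21),(-5,39,21)): print(d,f(d))
cv2.imwrite("pics/w6b.png",cv2.resize(im[60:240,136:376],(800,600),interpolation=cv2.INTER_CUBIC))
E
```

```text
29.25 F deck [-0.56 -0.48 -0.58] cover deck [56.   10.15 99.49] tcp deck [55.06 10.13 77.29] open 0.002129147323577911 0.0 rot err [-0.06  0.15  0.  ]
(2, 0, 46) [241.2 136.5]
(37, -25, 16) [212.8 177.7]
(37, 25, 16) [273.8 177.7]
(-33, -25, 16) [209.7  87.5]
(-33, 25, 16) [275.2  87.5]
(0, 34, 21) [286.6 131.9]
(-5, 34, 21) [286.7 125.3]
(-5, 39, 21) [293.2 125.3]
```

View pics/w6b.png

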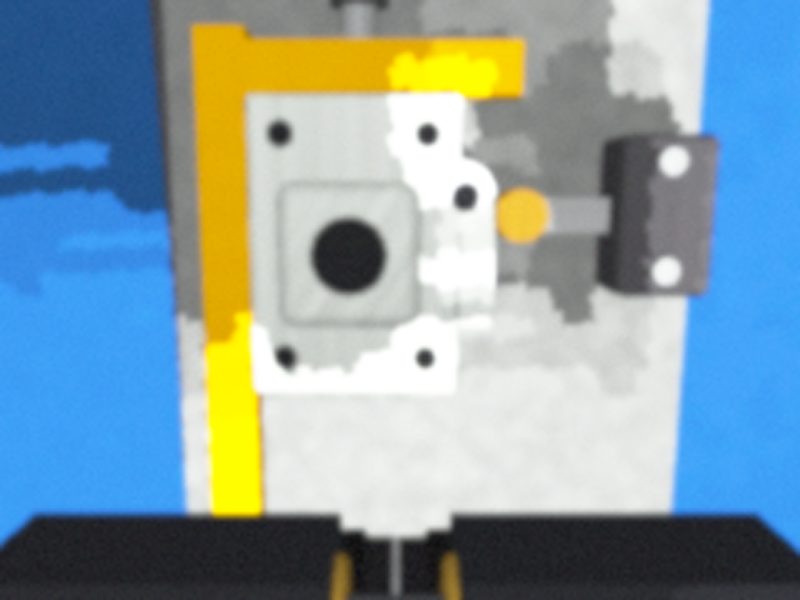

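The cover is flush with the stop (edge at row 95) and the rail, and square to both. The roller at (522,215) presses on the lug's flat, and the arm is clear of everything.

```bash
python3 -c "
from rig import bot
print(bot.hand_in())"
```

```text
the job is handed in; nothing more can be done
None
```

The cover is seated against the end stop and side rail with the roller on its lug, and the job was handed in at about 29 s of the 72 s allowed; hand-in gave no verdict.

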